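Hang up the toppled tool caddy

TASK

The red tool caddy has toppled over onto its end. First stand it upright on the green cutting mat and let go of it; then take it again and hang it by its handle on the brass hook of the bench stand, so that it hangs level and still, clear of the bench. Do not shove or knock over the glue bottle, the dye jar or the spool.

Things in the scene. Friction and masses are not known exactly. Their poses are not given: they have to be found in the camera images.
- caddy: Loose red open plastic bin with stiff grey arch handle, 0.27 kg. Origin: centre of underside; z up through the open top when standing, y along the handle. Bin 84 (x) by 150 (y) by 65 mm (z), walls 3 mm; handle top at z = 150 mm (see point caddy_bar). It starts toppled on its -y end: its y axis points up, its origin is 75 mm above the mat, its open top faces sideways.
- caddy_bar (a point): Middle of the handle's black grip, caddy z = 139 mm; caddy's axes. Handle, in the caddy's plane x = 0: straight grip 12 mm thick (x), 22 mm high (z = 128 to 150), along y from -44 to +44 mm; then 12 mm square bar: 45-degree corners (middles at y = +-56.5, z = 131.5 mm); uprights below z = 119 mm down the bin's end walls, outer faces at y = +-75 mm. Opening under the grip: 63 mm high, 126 mm wide.
- stand: Fixed hook stand. Origin on the mat below the hook's seat; z up. Steel post, 16 mm diameter, at x = +85 mm on a 90 mm square foot. From its top a level flat brass strap, 24 mm wide, 6 mm thick, top face z = 215 mm, runs along -x to x = -22 mm, then bends up to a tip at x = -35 mm, top z = 240 mm. The hook's open end points to -x. The hung handle has room from x = -15 to +30 mm.
- hook_seat (a point): Seat of the hook: a point on the top face of the level brass strap, on its middle line, 215 mm above the mat, 22 mm behind the bend; axes as the stand's (x back along the strap to the post, y sideways, z up).
- mat: Green cutting mat, 660 by 1040 mm, 3 mm thick, fixed on the bench; its top is at world z = 0.003. Origin: centre of its underside.
- glue: Yellow glue bottle with red cap, 56 mm in diameter, 130 mm tall, standing; origin at the centre of its underside. Leave alone.
- dye_jar: Amber dye jar with white lid, 60 mm in diameter, 80 mm tall, standing; origin at the centre of its underside. Leave alone.
- spool: Empty wooden thread spool, 52 mm in diameter, 60 mm tall, standing; origin at the centre of its underside. Leave alone.

How it is judged:
By the outcome, as a careful person would: the job done as asked, in the order asked, and still so for the second after the job is handed in, with the robot touching nothing.
It also fails if it takes over 58 s, if anything falls off the work surface, if the arm or the gripper's body presses on something with over 40 N, if the wrist force passes 120 N, or if a joint passes its speed limit or range.

ROBOT

A 6-joint arm with a two-finger parallel gripper is mounted at the origin on the work surface. World frame = base frame: x ahead of the robot, y to its left, z up, the work surface at z = 0. Lengths are in m, angles in rad, forces in N, time in s.
With the tool pointing down it reaches from about 0.325 to 0.875 m from the base axis. Payload 4.4 kg.
Tool frame: the origin (TCP) lies on the mounting face of the last link; the fingertips stand ahead of it and the grasp point (between the pads) lies 155 mm ahead of it (arm.tcp_to_tips is the z of the fingertips in the tool frame, in m); z points along the fingers, y is the line along which they close (so a half turn about z gives the same grasp; the last joint's range is limited). The gripper opens to 85 mm and grips with 20 to 120 N. Pads are 22 mm wide; open, the fingers measure 114 mm over their backs; the gripper's body (76 mm by 85 mm) begins 54 mm behind the grasp point. The pads swing forward as they close: fully open they stand 13 mm farther back than shut.
Start: joints at [1.179, 0.207, 1.542, -0, 1.393, -0.15], TCP at [0.138, 0.558, 0.405] pointing down, gripper open.
Joint ranges: [-2.73, 2.73], [-0.86, 2.22], [0.23, 2.46], [-1.11, 4.25], [0.08, 2.63], [-2.82, 2.82]. Speed limits (rad/s): [2.79, 2.79, 3.14, 3.14, 3.14, 3.14].

INTERFACE

Orientations are given as a rotation vector (axis times angle).
In Python, from station import arm, get_image, camera_params gives the robot as it stands. The module is installed in compiled form; this text tells all that it offers.
- The arm moves only by the tool apply_moves, never from a script. Its argument "commands" is a list of rows, each a list of 3 entries, a list of its own where there are three numbers: the shift along the tool's x, y, z scaled (see below), then the turn, a rotation vector about the tool's x, y, z scaled (see below), then the finger opening in mm, from 0 to 85.4. A call has 1 to 5 rows; each row shifts and turns the commanded pose from where the row before left it, along the tool's axes as they then stand; what a row does not reach is not made up. The controller multiplies each number of a shift by 40 mm and each number of a turn by 4 degrees. A row lasts 1/12 s, in which the tool goes at most 41.7 mm and 7.16 degrees, less where a joint would pass 70% of its speed; a pose out of reach is approached as far as the arm can. A call with a number of a shift or a turn outside -1 to 1 is refused whole. A call with a gripper value outside its range is refused whole. The fingers move at their own pace and stop on an object; "newtons" is the grip in N (left out, the last holds). Time passes only in rows, so rows that do not move let the fingers close. It gives the time, the measured TCP pose, the force, the opening and the grip force at its end, in the units of the state.
- arm.state(): the state, without advancing time (a new reading comes with each control period).
- get_image(name): name is "scene" or "top"; returns (picture, depth): 480x640x3 uint8, red, green, blue; 480x640 float32, m along the optical axis (not along the pixel's ray), 0 where there is no reading.
- camera_params(name): a dict with "fx", "fy", "cx", "cy" (pixels), "dist" ([k1, k2, p1, p2, k3] as OpenCV has them; the pictures are not rectified), "extrinsics" (4x4, takes a point from camera to world coordinates). Camera axes: x right, y down, z forward; pixel columns grow to the right and rows downward; lengths in m; the calibration is good to about 2 mm. A picture is of the moment at which its call begins. camera_params takes no time and is no camera call.
- arm.hand_in(): hands the job in; it is judged then, once.
The state is a dict: "clock": time; "q": joint angles; "joint_vel": joint speeds; "joint_torque": joint torques, N m; "tcp_pos": TCP position; "tool_rot": TCP orientation; "wrist_force": force on the tool from outside, world axes, zero at the start; "wrist_torque": the same for the moment, N m; "gripper_width": opening from 0.0 (shut) to 1.0 (fully open); "grasp_force": force on a finger pad.
Only numpy, scipy, OpenCV 4.12 (cv2) and the standard library are available. Lean on these libraries where they do the work, as an engineer would, in place of code of your own. Each camera call takes 0.05 s, during which the arm holds its last target. There are 200 camera calls.

## Working session

There is one attempt and no reset: what is moved stays moved. The work goes in short steps, Python scripts to look and compute and a tool call to move; the robot and the scene stay as the last step left them, time stands still between calls to the robot, and variables do not carry over. Pictures are saved under pics/ and viewed, at most 10 in all, crops included, and the job is handed in when it is done.

Besides the shell and the picture viewer there is one more tool, called after "Request:" in YAML: its name, and indented under it one key for each argument. apply_moves: Moves the arm, as the interface text tells. Shifts and turns lie within -1 to 1; 1 stands for 40 mm of shift or 4 degrees of turn. Its arguments: {"type":"object","properties":{"commands":{"type":"array","items":{"type":"array"}},"newtons":{"type":"number"}},"required":["commands"]}

```bash
mkdir -p pics; python3 - <<'E'
from station import arm,get_image,camera_params
import cv2,numpy as np
for n in("scene","top"):
    p,d=get_image(n); cv2.imwrite(f"pics/{n}0.png",p[:,:,::-1]); np.savez(f"{n}0.npz",p=p,d=d)
    c=camera_params(n); print(n,{k:np.round(v,4).tolist() for k,v in c.items()},(d==0).mean())
s=arm.state();print(s, arm.tcp_to_tips)
E
```

```text
scene {'fx': 496.0238, 'fy': 496.0238, 'cx': 321.606, 'cy': 245.9234, 'dist': [-0.1092, 0.0, 0.0, 0.0, 0.0], 'extrinsics': [[-0.1606, 0.7215, -0.6736, 1.2679], [0.987, 0.1216, -0.1052, 0.048], [0.006, -0.6817, -0.7316, 0.8339], [0.0, 0.0, 0.0, 1.0]]} 0.0040462239583333335
top {'fx': 439.2896, 'fy': 439.2896, 'cx': 326.613, 'cy': 236.4415, 'dist': [-0.1012, 0.0, 0.0, 0.0, 0.0], 'extrinsics': [[0.0177, -0.9887, 0.1488, 0.4733], [-0.9997, -0.0195, -0.0111, -0.0182], [0.0139, -0.1486, -0.9888, 0.9886], [0.0, 0.0, 0.0, 1.0]]} 0.003997395833333334
{'clock': 0.1, 'q': array([ 1.17847379e+00,  2.07349163e-01,  1.54288203e+00, -1.66662169e-05,
        1.39350088e+00, -1.50500809e-01]), 'joint_vel': array([ 0.00106339, -0.00109642, -0.00197173,  0.00023505,  0.00131419,
        0.00119316]), 'joint_torque': array([-4.14651086e-04, -3.84098732e+01, -2.92546141e+01, -2.12596879e-04,
        4.85611672e-03, -1.55057300e-06]), 'tcp_pos': array([0.13757473, 0.55793915, 0.40359968]), 'tool_rot': array([-0.37885573, -3.11810167,  0.00324391]), 'wrist_force': array([ 0.39055531,  0.43886284, -0.26389553]), 'wrist_torque': array([-0.01296443,  0.04604738, -0.00888547]), 'grasp_force': 0.0, 'gripper_width': 1.0020173768925074} 0.1734
```

View pics/scene0.png

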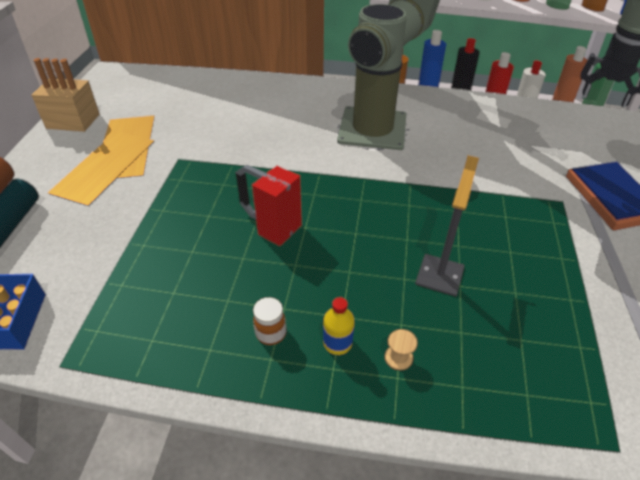

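View pics/top0.png

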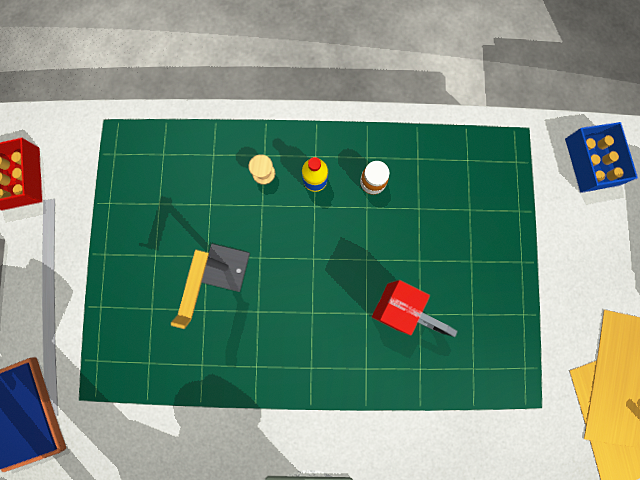

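The scene view shows the red caddy on end at about (277,205), with its handle to the left at (242,187), and the brass hook at (467,180). In the top view the caddy is at (403,308) with the handle running to (455,332). The hook goes from (203,253) to its tip at (180,322), and spool, glue and jar lie along y≈175. Next I'll measure them from depth in both views.

```bash
cat > h.py <<'E'
import numpy as np,cv2
from station import arm,get_image,camera_params
from scipy.spatial.transform import Rotation as R
def cloud(n,p=None,d=None):
    if p is None: p,d=get_image(n)
    c=camera_params(n);K=np.array([[c['fx'],0,c['cx']],[0,c['fy'],c['cy']],[0,0,1.]])
    v,u=np.mgrid[:480,:640]; uv=np.stack([u.ravel(),v.ravel()],1).astype(np.float64)
    xy=cv2.undistortPoints(uv[:,None],K,np.array(c['dist']))[:,0]
    X=np.c_[xy,np.ones(len(xy))]*d.reshape(-1,1); E=np.array(c['extrinsics'])
    W=(X@E[:3,:3].T+E[:3,3]).reshape(480,640,3); W[d==0]=np.nan
    return p,W
E
python3 - <<'E'
from h import *
for n in("scene","top"):
    z=np.load(n+"0.npz"); p,W=cloud(n,z['p'],z['d'])
    hsv=cv2.cvtColor(p,cv2.COLOR_RGB2HSV).astype(int); H,S,V=hsv[...,0],hsv[...,1],hsv[...,2]
    x,y,zz=W[...,0],W[...,1],W[...,2]
    onmat=(x>.15)&(x<.85)&(abs(y)<.52)
    print(n,'mat z',np.nanmedian(zz[onmat&(H>60)&(H<90)&(S>100)]))
    up=onmat&(zz>.02)&(zz<.4)
    nb,lab,st,ce=cv2.connectedComponentsWithStats(up.astype(np.uint8))
    for i in range(1,nb):
        if st[i,4]<60: continue
        m=lab==i;P=W[m];print(ce[i].round(),st[i,4],'lo',np.percentile(P,1,0).round(3),'hi',np.percentile(P,99,0).round(3))
    red=up&((H<8)|(H>172))&(S>150)&(y<-.05)&(x<.5)
    top=red&(zz>.14); P=W[top]; 
    r=cv2.minAreaRect((P[:,:2]*1000).astype(np.float32)); print('red top',r,np.median(P[:,2]),len(P))
    br=up&(zz>.19)&(y>.1); P=W[br]; fl=P[abs(P[:,2]-.218)<.006]
    print('strap rect',cv2.minAreaRect((fl[:,:2]*1000).astype(np.float32)),np.median(fl[:,2]),len(fl))
    hi=P[P[:,2]>.233]; print('tip',hi.mean(0) if len(hi) else None,P[:,2].max(),len(hi))
    g=up&(S<60)&(y<-.05)&(x<.45)&(zz>.03); P=W[g]
    if len(P): 
        c=P.mean(0);u,s,vt=np.linalg.svd((P-c)[:,:2],full_matrices=False);print('grey',len(P),c,vt[0],P.min(0),P.max(0))
        for zc in np.arange(.02,.17,.01):
            q=P[abs(P[:,2]-zc)<.005]
            if len(q)>3: print(round(zc,3),len(q),q.mean(0).round(4),q[:,:2].min(0).round(3),q[:,:2].max(0).round(3))
E
```

```text
scene mat z 0.0031647944807741135
[458. 208.] 1221 lo [0.431 0.186 0.026] hi [0.559 0.231 0.241]
[272. 199.] 3316 lo [ 0.42  -0.283  0.022] hi [ 0.517 -0.132  0.155]
[338. 326.] 1298 lo [ 0.74  -0.027  0.022] hi [0.781 0.027 0.135]
[268. 319.] 1166 lo [ 0.727 -0.16   0.021] hi [ 0.781 -0.104  0.086]
[402. 344.] 644 lo [0.743 0.096 0.021] hi [0.792 0.143 0.066]
red top ((467.5728454589844, -178.421630859375), (68.10025024414062, 88.11109924316406), 63.68931198120117) 0.1519685270598945 677
strap rect ((498.567138671875, 207.1047821044922), (25.08692169189453, 125.35220336914062), 78.01451110839844) 0.2180991880208673 542
tip [0.43374925 0.22159159 0.23794336] 0.24360443949385535 69
grey 407 [ 0.43048464 -0.26109472  0.10627857] [-0.3676161  -0.92997764] [ 0.41549686 -0.28457619  0.03036382] [ 0.44958883 -0.20422501  0.15554887]
0.03 15 [ 0.4266 -0.2716  0.0329] [ 0.42  -0.285] [ 0.431 -0.264]
0.04 20 [ 0.4273 -0.2716  0.04  ] [ 0.423 -0.281] [ 0.432 -0.265]
0.05 27 [ 0.4274 -0.2717  0.0507] [ 0.423 -0.282] [ 0.432 -0.264]
0.06 24 [ 0.4265 -0.2704  0.0601] [ 0.423 -0.281] [ 0.432 -0.26
[... 1389 characters left out ...]
353024] [ 0.44859128 -0.20658201  0.15771766]
0.03 5 [ 0.4198 -0.2651  0.0343] [ 0.415 -0.271] [ 0.426 -0.262]
0.05 6 [ 0.4197 -0.2659  0.0515] [ 0.414 -0.272] [ 0.425 -0.263]
0.07 5 [ 0.4193 -0.2652  0.0682] [ 0.415 -0.271] [ 0.424 -0.262]
0.08 4 [ 0.418  -0.2655  0.08  ] [ 0.414 -0.273] [ 0.42  -0.262]
0.11 4 [ 0.4183 -0.2658  0.1087] [ 0.414 -0.274] [ 0.422 -0.262]
0.12 5 [ 0.4179 -0.2719  0.1222] [ 0.415 -0.283] [ 0.42  -0.263]
0.13 23 [ 0.4173 -0.277   0.1308] [ 0.411 -0.284] [ 0.425 -0.262]
0.14 25 [ 0.4239 -0.2626  0.1396] [ 0.414 -0.275] [ 0.444 -0.211]
0.15 149 [ 0.4361 -0.2397  0.1525] [ 0.42  -0.267] [ 0.449 -0.207]
0.16 43 [ 0.4373 -0.2364  0.1557] [ 0.424 -0.26 ] [ 0.449 -0.208]
```

Request:
apply_moves:
  commands:
    - [[-0.79,-0.47,-0.24],[0,0,0],85]
    - [[-0.79,-0.47,-0.24],[0,0,0],85]
    - [[-0.79,-0.47,-0.24],[0,0,0],85]
    - [[-0.79,-0.47,-0.24],[0,0,0],85]
    - [[-0.79,-0.47,-0.24],[0,0,0],85]

```text
clock: 0.52
tcp_pos: [0.2692, 0.4278, 0.4525]
tool_rot: [-0.378, -3.118, 0.001]
wrist_force: [0.1, 1.0, -0.0]
gripper_width: 0.996
grasp_force: 0.0
```

Request:
apply_moves:
  commands:
    - [[-0.79,-0.47,-0.24],[0,0,0],85]
    - [[-0.79,-0.47,-0.24],[0,0,0],85]
    - [[-0.79,-0.47,-0.24],[0,0,0],85]
    - [[-0.79,-0.47,-0.24],[0,0,0],85]
    - [[-0.79,-0.47,-0.24],[0,0,0],85]

```text
clock: 0.93
tcp_pos: [0.4002, 0.2985, 0.5007]
tool_rot: [-0.379, -3.118, 0.001]
wrist_force: [1.3, 0.4, -0.2]
gripper_width: 0.998
grasp_force: 0.0
```

```bash
python3 - <<'E'
from h import *
s=arm.state();print({k:np.round(s[k],4).tolist() for k in('clock','q','tcp_pos','tool_rot')})
# better stand fit: average both views
for n in("scene","top"):
    z=np.load(n+"0.npz"); p,W=cloud(n,z['p'],z['d']); P=W.reshape(-1,3); P=P[np.isfinite(P).all(1)]
    b=P[(P[:,0]>.4)&(P[:,0]<.65)&(P[:,1]>.12)&(P[:,1]<.3)]
    st=b[abs(b[:,2]-.219)<.005]; c=st[:,:2].mean(0); vt=np.linalg.svd(st[:,:2]-c,full_matrices=False)[2]; e=vt[0]*np.sign(vt[0,0])
    f=np.array([-e[1],e[0]]); a=(b[b[:,2]>.2][:,:2]-c)
    print(n,'c',c,'dir',e,np.degrees(np.arctan2(e[1],e[0])),'ext',np.percentile(a@e,[1,99]),'wid',np.percentile(a@f,[1,99]))
    t=b[b[:,2]>.2]; u=(t[:,:2]-c)@e
    for k in np.arange(-.08,.08,.008):
        m=abs(u-k)<.004
        if m.sum(): print(round(k,3),np.median(t[m,2]).round(4),end='; ')
    print()
E
```

```text
{'clock': 0.9333, 'q': [0.4673, -0.0168, 1.588, 0.0001, 1.5711, -0.8618], 'tcp_pos': [0.4002, 0.2985, 0.5007], 'tool_rot': [-0.3788, -3.118, 0.0005]}
scene c [0.50071048 0.20675901] dir [ 0.97939269 -0.20196525] -11.65190480791068 ext [-0.07120643  0.05953887] wid [-0.01184742  0.01206568]
-0.08 0.2389; -0.072 0.2391; -0.064 0.2286; -0.056 0.2189; -0.048 0.2187; -0.04 0.2179; -0.032 0.2182; -0.024 0.2185; -0.016 0.2182; -0.008 0.2184; -0.0 0.2183; 0.008 0.2182; 0.016 0.2181; 0.024 0.2177; 0.032 0.2177; 0.04 0.2177; 0.048 0.2176; 0.056 0.2151; 0.064 0.2192; 
top c [0.49819903 0.20690645] dir [ 0.97828314 -0.20727299] -11.962589925932237 ext [-0.07108053  0.05980977] wid [-0.01184475  0.01283069]
-0.072 0.2424; -0.064 0.2351; -0.056 0.2205; -0.048 0.2189; -0.04 0.2187; -0.032 0.2195; -0.024 0.2191; -0.016 0.2193; -0.008 0.2195; -0.0 0.2193; 0.008 0.2192; 0.016 0.2188; 0.024 0.2187; 0.032 0.2188; 0.04 0.2189; 0.048 0.2194; 0.056 0.2194; 0.064 0.2193;
```

Request:
apply_moves:
  commands:
    - [[-0.16,-0.925,0],[0,0,0],85]
    - [[-0.16,-0.925,0],[0,0,0],85]
    - [[-0.16,-0.925,0],[0,0,0],85]
    - [[-0.16,-0.925,0],[0,0,0],85]
    - [[-0.16,-0.925,0],[0,0,0],85]

```text
clock: 1.35
tcp_pos: [0.3856, 0.1112, 0.5002]
tool_rot: [-0.378, -3.118, 0.0]
wrist_force: [1.0, -0.6, 0.7]
gripper_width: 0.994
grasp_force: 0.0
```

Request:
apply_moves:
  commands:
    - [[-0.16,-0.925,0],[0,0,0],85]
    - [[-0.16,-0.925,0],[0,0,0],85]
    - [[-0.16,-0.925,0],[0,0,0],85]
    - [[-0.16,-0.925,0],[0,0,0],85]
    - [[-0.16,-0.925,0],[0,0,0],85]

```text
clock: 1.77
tcp_pos: [0.3722, -0.076, 0.5004]
tool_rot: [0.379, 3.119, 0.0]
wrist_force: [1.0, -0.3, 0.3]
gripper_width: 0.993
grasp_force: 0.0
```

Request:
apply_moves:
  commands:
    - [[-0.16,-0.925,0],[0,0,0],85]
    - [[-0.16,-0.925,0],[0,0,0],85]
    - [[-0.16,-0.925,0],[0,0,0],85]
    - [[-0.16,-0.925,0],[0,0,0],85]
    - [[-0.16,-0.925,0],[0,0,0],85]

```text
clock: 2.18
tcp_pos: [0.359, -0.2635, 0.5003]
tool_rot: [-0.38, -3.118, -0.001]
wrist_force: [0.5, 1.0, 0.1]
gripper_width: 0.993
grasp_force: 0.0
```

Request:
apply_moves:
  commands:
    - [[-0.16,-0.925,0],[0,0,0],85]
    - [[-0.16,-0.925,0],[0,0,0],85]
    - [[-0.16,-0.925,0],[0,0,0],85]
    - [[-0.16,-0.925,0],[0,0,0],85]
    - [[-0.16,-0.925,0],[0,0,0],85]

```text
clock: 2.6
tcp_pos: [0.346, -0.4508, 0.4999]
tool_rot: [-0.38, -3.118, -0.002]
wrist_force: [-0.3, 0.5, 0.7]
gripper_width: 0.995
grasp_force: 0.0
```

Request:
apply_moves:
  commands:
    - [[0,0,0],[0,0,1],85]
    - [[0,0,0],[0,0,1],85]
    - [[0,0,0],[0,0,1],85]
    - [[0,0,0],[0,0,1],85]
    - [[0,0,0],[0,0,1],85]

```text
clock: 3.02
tcp_pos: [0.3464, -0.4492, 0.4997]
tool_rot: [-0.92, -3.003, -0.002]
wrist_force: [0.7, -0.1, -0.1]
gripper_width: 0.997
grasp_force: 0.0
```

```bash
python3 - <<'E'
from h import *
s=arm.state();print({k:np.round(s[k],4).tolist() for k in('clock','q','tcp_pos','tool_rot')}); print(R.from_rotvec(s['tool_rot']).as_matrix().round(3))
E
```

```text
{'clock': 3.0167, 'q': [-1.0664, 0.134, 1.4311, -0.0, 1.5782, -2.0425], 'tcp_pos': [0.3464, -0.4492, 0.4997], 'tool_rot': [-0.92, -3.0025, -0.0019]}
[[-0.828  0.56  -0.001]
 [ 0.56   0.828  0.002]
 [ 0.002  0.001 -1.   ]]
```

Request:
apply_moves:
  commands:
    - [[0,0,0],[0,0,1],85]
    - [[0,0,0],[0,0,1],85]
    - [[0,0,0],[0,0,1],85]
    - [[0,0,0],[0,0,1],85]
    - [[0,0,0],[0,0,1],85]

```text
clock: 3.43
tcp_pos: [0.3465, -0.4489, 0.4999]
tool_rot: [-1.427, -2.797, -0.001]
wrist_force: [0.3, -0.0, 0.8]
gripper_width: 0.993
grasp_force: 0.0
```

Request:
apply_moves:
  commands:
    - [[0,0,0],[0,0,1],85]
    - [[0,0,0],[0,0,1],85]
    - [[0,0,0],[0,0,1],85]
    - [[0,0,0],[0,0,1],85]
    - [[0,0,0],[0,0,1],85]

```text
clock: 3.85
tcp_pos: [0.3465, -0.4489, 0.5]
tool_rot: [-1.891, -2.507, -0.001]
wrist_force: [0.6, 0.2, -0.2]
gripper_width: 1.0
grasp_force: 0.0
```

Request:
apply_moves:
  commands:
    - [[0,0,0],[0,0,1],85]
    - [[0,0,0],[0,0,1],85]
    - [[0,0,0],[0,0,1],85]
    - [[0,0,0],[0,0,1],85]
    - [[0,0,0],[0,0,1],85]

```text
clock: 4.27
tcp_pos: [0.3465, -0.4489, 0.4999]
tool_rot: [-2.298, -2.141, -0.001]
wrist_force: [0.0, 0.1, 0.6]
gripper_width: 0.994
grasp_force: 0.0
```

Request:
apply_moves:
  commands:
    - [[0,0,0],[0,0,1],85]
    - [[0,0,0],[0,0,1],85]
    - [[0,0,0],[0,0,1],85]
    - [[0,0,0],[0,0,1],85]
    - [[0,0,0],[0,0,1],85]

```text
clock: 4.68
tcp_pos: [0.3465, -0.4489, 0.4999]
tool_rot: [-2.634, -1.709, -0.0]
wrist_force: [-0.8, -0.4, -0.2]
gripper_width: 0.996
grasp_force: 0.0
```

Request:
apply_moves:
  commands:
    - [[0,0,0],[0,1,0.3],85]
    - [[0,0,0],[0,1,0],85]
    - [[0,0,0],[0,1,0],85]
    - [[0,0,0],[0,1,0],85]
    - [[0,0,0],[0,1,0],85]

```text
clock: 5.1
tcp_pos: [0.3465, -0.449, 0.5002]
tool_rot: [-2.463, -1.567, -0.438]
wrist_force: [-0.6, -0.9, -0.5]
gripper_width: 0.996
grasp_force: 0.0
```

```bash
python3 - <<'E'
from h import *
s=arm.state();print({k:np.round(s[k],4).tolist() for k in('clock','q','tcp_pos','tool_rot')}); print(R.from_rotvec(s['tool_rot']).as_matrix().round(3))
E
```

```text
{'clock': 5.1, 'q': [-1.1337, 0.1899, 1.3837, 0.2743, 1.7928, -0.6659], 'tcp_pos': [0.3465, -0.449, 0.5002], 'tool_rot': [-2.4626, -1.567, -0.4379]}
[[ 0.398  0.906  0.145]
 [ 0.85  -0.423  0.314]
 [ 0.346 -0.001 -0.938]]
```

Request:
apply_moves:
  commands:
    - [[0,0,0],[0,1,0],85]
    - [[0,0,0],[0,1,0],85]
    - [[0,0,0],[0,1,0],85]
    - [[0,0,0],[0,1,0],85]
    - [[0,0,0],[0,1,0],85]

```text
clock: 5.52
tcp_pos: [0.3465, -0.4491, 0.5001]
tool_rot: [-2.233, -1.42, -0.816]
wrist_force: [0.5, -0.4, -1.1]
gripper_width: 0.994
grasp_force: 0.0
```

Request:
apply_moves:
  commands:
    - [[0,0,0],[0,1,0],85]
    - [[0,0,0],[0,1,0],85]
    - [[0,0,0],[0,0.5,0],85]
    - [[0,0,0],[0,0,0],85]

```text
clock: 5.85
tcp_pos: [0.3463, -0.4494, 0.4992]
tool_rot: [-2.105, -1.337, -0.983]
wrist_force: [0.3, -0.9, 0.5]
gripper_width: 0.993
grasp_force: 0.0
```

```bash
cat >> h.py <<'E'
def to(G,ahead=.155):
    s=arm.state();M=R.from_rotvec(s['tool_rot']).as_matrix()
    print({k:np.round(s[k],4).tolist() for k in('clock','q','tcp_pos','wrist_force','gripper_width','grasp_force')});print(M.round(3))
    print('grasp pt',(s['tcp_pos']+ahead*M[:,2]).round(4))
    d=np.array(G)-s['tcp_pos']-ahead*M[:,2]; u=M.T@d/.04; print('units',u.round(2),'norm',np.linalg.norm(u).round(2))
E
python3 - <<'E'
from h import *
a=arm.state();M=R.from_rotvec(a['tool_rot']).as_matrix()
G=np.array([.4214,-.2744,.078]); to(G-.1*M[:,2]); to(G)
E
```

```text
{'clock': 5.85, 'q': [-1.2085, 0.2843, 1.3566, 0.6819, 2.0827, -0.6072], 'tcp_pos': [0.3463, -0.4494, 0.4992], 'wrist_force': [0.3143, -0.8691, 0.4798], 'gripper_width': 0.9926, 'grasp_force': 0.0}
[[ 0.274  0.906  0.324]
 [ 0.579 -0.424  0.696]
 [ 0.768 -0.003 -0.641]]
grasp pt [ 0.3965 -0.3415  0.3998]
units [-5.03 -0.12  4.03] norm 6.45
{'clock': 5.85, 'q': [-1.2085, 0.2843, 1.3566, 0.6819, 2.0827, -0.6072], 'tcp_pos': [0.3463, -0.4494, 0.4992], 'wrist_force': [0.3143, -0.8691, 0.4798], 'gripper_width': 0.9926, 'grasp_force': 0.0}
[[ 0.274  0.906  0.324]
 [ 0.579 -0.424  0.696]
 [ 0.768 -0.003 -0.641]]
grasp pt [ 0.3965 -0.3415  0.3998]
units [-5.03 -0.12  6.53] norm 8.24
```

Request:
apply_moves:
  commands:
    - [[-0.63,0,0.5],[0,0,0],85]
    - [[-0.63,0,0.5],[0,0,0],85]
    - [[-0.63,0,0.5],[0,0,0],85]
    - [[-0.63,0,0.5],[0,0,0],85]

```text
clock: 6.18
tcp_pos: [0.3449, -0.452, 0.3708]
tool_rot: [-2.108, -1.342, -0.98]
wrist_force: [0.8, -0.1, -0.8]
gripper_width: 0.997
grasp_force: 0.0
```

Request:
apply_moves:
  commands:
    - [[-0.63,-0.03,0.5],[0,0,0],85]
    - [[-0.63,-0.03,0.5],[0,0,0],85]
    - [[-0.63,-0.03,0.5],[0,0,0],85]
    - [[-0.63,-0.03,0.5],[0,0,0],85]
    - [[0,0,0],[0,0,0],85]

```text
clock: 6.6
tcp_pos: [0.3376, -0.4507, 0.2367]
tool_rot: [-2.101, -1.33, -0.978]
wrist_force: [0.2, 1.4, -0.6]
gripper_width: 0.995
grasp_force: 0.0
```

```bash
python3 - <<'E'
from h import *
to([.4214,-.2744,.078])
p,W=cloud("scene"); q,W2=cloud("top")
x,y,d,w=180,90,260,195
a=cv2.resize(p[100:260,150:370],(660,480)); cv2.imwrite("pics/s1.png",a[:,:,::-1])
E
```

```text
{'clock': 6.6, 'q': [-1.2217, 0.5568, 1.5638, 0.5758, 1.7058, -0.909], 'tcp_pos': [0.3376, -0.4507, 0.2367], 'wrist_force': [0.2149, 1.4061, -0.6316], 'gripper_width': 0.9945, 'grasp_force': 0.0}
[[ 0.278  0.906  0.319]
 [ 0.575 -0.423  0.7  ]
 [ 0.77  -0.011 -0.638]]
grasp pt [ 0.3871 -0.3421  0.1377]
units [0.06 0.08 2.41] norm 2.41
```

View pics/s1.png

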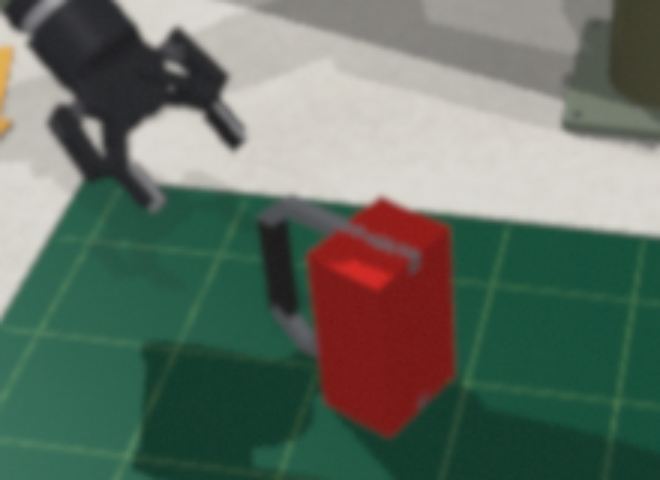

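The crop shows the gripper pointing at the grip, with fingertips at about (155,205) and (237,140) and the black grip at (277,265). I'll go in and close.

Request:
apply_moves:
  commands:
    - [[0.02,0.02,0.6],[0,0,0],85]
    - [[0.01,0.02,0.6],[0,0,0],85]
    - [[0.01,0.02,0.6],[0,0,0],85]
    - [[0.01,0.02,0.6],[0,0,0],85]
    - [[0,0,0],[0,0,0],30]
  newtons: 20

```text
clock: 7.12
tcp_pos: [0.3747, -0.3841, 0.1834]
tool_rot: [-2.102, -1.342, -0.981]
wrist_force: [-0.6, 1.1, -0.7]
gripper_width: 0.883
grasp_force: 0.0
```

Request:
apply_moves:
  commands:
    - [[0,0,0],[0,0,0],30]
    - [[0,0,0],[0,0,0],25]
    - [[0,0,0],[0,0,0],25]
    - [[0,0,0],[0,0,0],20]
    - [[0,0,0],[0,0,0],20]
  newtons: 20

```text
clock: 7.53
tcp_pos: [0.3735, -0.388, 0.1843]
tool_rot: [-2.109, -1.342, -0.982]
wrist_force: [-1.2, 0.0, 0.2]
gripper_width: 0.23
grasp_force: 0.0
```

```bash
python3 - <<'E'
from h import *
to([.4214,-.2744,.078])
p,W=cloud("scene"); q,W2=cloud("top")
a=np.hstack([cv2.resize(p[120:260,190:330],(400,400)),cv2.resize(q[240:380,350:490],(400,400))]); cv2.imwrite("pics/s2.png",a[:,:,::-1])
E
```

```text
{'clock': 7.5333, 'q': [-1.1266, 0.5819, 1.667, 0.6327, 1.545, -0.9262], 'tcp_pos': [0.3735, -0.388, 0.1843], 'wrist_force': [-1.191, 0.0135, 0.1672], 'gripper_width': 0.2302, 'grasp_force': 0.0}
[[ 0.272  0.906  0.325]
 [ 0.584 -0.424  0.693]
 [ 0.765  0.001 -0.644]]
grasp pt [ 0.4239 -0.2807  0.0845]
units [-0.05 -0.12  0.19] norm 0.23
```

View pics/s2.png

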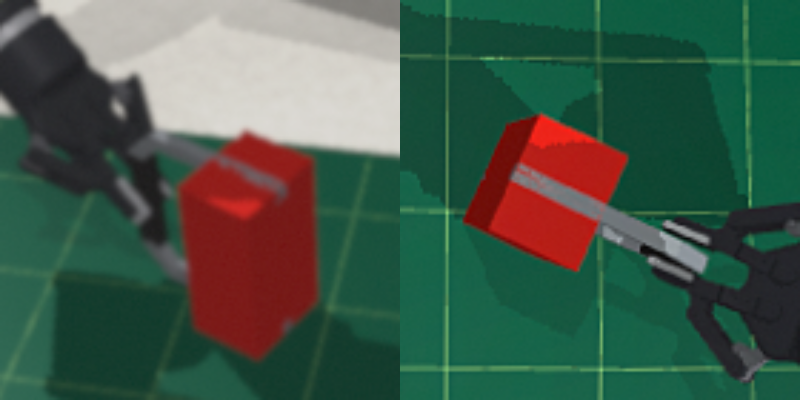

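Fingers straddle the grip nearly centred, and the caddy hasn't moved (right half, handle at about (680,250)). I'll nudge by the small residual, grip and lift.

Request:
apply_moves:
  commands:
    - [[-0.05,-0.05,0.19],[0,0,0],20]
    - [[0,0,0],[0,0,0],0]
    - [[0,0,0],[0,0,0],0]
    - [[0,0,0],[0,0,0],0]
    - [[0,0,0],[0,0,0],0]
  newtons: 100

```text
clock: 8.05
tcp_pos: [0.3736, -0.3816, 0.1763]
tool_rot: [-2.107, -1.34, -0.981]
wrist_force: [-0.7, 1.4, -1.3]
gripper_width: 0.123
grasp_force: 97.3
```

Request:
apply_moves:
  commands:
    - [[0,0,0],[0,0,0],0]
    - [[0.2,0,-0.17],[0,0,0],0]
    - [[0.2,0,-0.17],[0,0,0],0]
    - [[0.2,0,-0.17],[0,0,0],0]
    - [[0,0,0],[0,0,0],0]
  newtons: 100

```text
clock: 8.47
tcp_pos: [0.3743, -0.3833, 0.2115]
tool_rot: [-2.11, -1.345, -0.984]
wrist_force: [0.2, -1.0, -2.8]
gripper_width: 0.122
grasp_force: 97.5
```

```bash
cat >> h.py <<'E'
def red(v=0):
    for n in("scene","top"):
        p,W=cloud(n);hsv=cv2.cvtColor(p,cv2.COLOR_RGB2HSV).astype(int)
        m=((hsv[...,0]<8)|(hsv[...,0]>172))&(hsv[...,1]>150)&(abs(W[...,1])<.5)&(W[...,0]>.2)&(W[...,0]<.7)
        k,l,st,_=cv2.connectedComponentsWithStats(m.astype(np.uint8)); m=l==1+np.argmax(st[1:,4])
        P=W[m];print(n,len(P),'red lo',np.percentile(P,1,0).round(4),'hi',np.percentile(P,99,0).round(4))
        if v: t=P[abs(P[:,2]-v)<.008];print(' top rect',cv2.minAreaRect((t[:,:2]*1000).astype(np.float32)),np.median(t[:,2]))
E
python3 -c "
from h import *
to([.4214,-.2744,.098]);red(.17)"
```

```text
{'clock': 8.4667, 'q': [-1.1218, 0.5295, 1.6758, 0.6358, 1.5759, -0.9], 'tcp_pos': [0.3743, -0.3833, 0.2115], 'wrist_force': [0.2365, -0.9693, -2.78], 'gripper_width': 0.1224, 'grasp_force': 97.5475}
[[ 0.271  0.906  0.326]
 [ 0.585 -0.424  0.691]
 [ 0.764  0.004 -0.645]]
grasp pt [ 0.4249 -0.2762  0.1115]
units [-0.26 -0.1   0.22] norm 0.35
scene 2960 red lo [ 0.4348 -0.2253  0.0389] hi [ 0.52   -0.1364  0.1891]
 top rect ((492.5469055175781, -168.90060424804688), (50.1170539855957, 101.46544647216797), 28.297555923461914) 0.16996790462372724
top 1845 red lo [ 0.4224 -0.2494  0.0036] hi [ 0.5188 -0.1358  0.1905]
 top rect ((463.62200927734375, -155.41468811035156), (103.15357208251953, 49.24197769165039), 11.845661163330078) 0.1690310269652327
```

Request:
apply_moves:
  commands:
    - [[0.4,0,-0.33],[0,0,0],0]
    - [[0.42,0,-0.36],[0,0,0],0]
    - [[0.42,0,-0.36],[0,0,0],0]
    - [[0.27,0,0.01],[0,-1,0],0]
    - [[0.27,0,0.01],[0,-1,0],0]

```text
clock: 8.98
tcp_pos: [0.3797, -0.3694, 0.2896]
tool_rot: [-2.215, -1.408, -0.845]
wrist_force: [-0.3, 0.1, -3.3]
gripper_width: 0.127
grasp_force: 97.7
```

Request:
apply_moves:
  commands:
    - [[0.27,0,0.01],[0,-1,0],0]
    - [[0.27,0,0.01],[0,-1,0],0]
    - [[0.27,0,0.01],[0,-1,0],0]
    - [[0.27,0,0.01],[0,-1,0],0]
    - [[0.27,0,0.01],[0,-1,0],0]

```text
clock: 9.4
tcp_pos: [0.3991, -0.3267, 0.3172]
tool_rot: [-2.446, -1.555, -0.471]
wrist_force: [-0.7, -0.2, -2.9]
gripper_width: 0.127
grasp_force: 97.7
```

```bash
python3 -c "
from h import *
to([.424,-.276,.175])"
```

```text
{'clock': 9.4, 'q': [-0.9457, 0.2181, 1.7437, 0.3364, 1.3848, -0.605], 'tcp_pos': [0.3991, -0.3267, 0.3172], 'wrist_force': [-0.7482, -0.1978, -2.886], 'gripper_width': 0.1269, 'grasp_force': 97.6795}
[[ 0.394  0.906  0.156]
 [ 0.84  -0.424  0.338]
 [ 0.372 -0.002 -0.928]]
grasp pt [ 0.4233 -0.2743  0.1733]
units [-0.01  0.03 -0.05] norm 0.06
```

Request:
apply_moves:
  commands:
    - [[0.27,0,0.01],[0,-1,0],0]
    - [[0.27,0,0.01],[0,-1,0],0]
    - [[0.27,0,0.01],[0,-1,0],0]
    - [[0.27,0,0.01],[0,-1,0],0]
    - [[0.27,0,0.01],[0,-1,0],0]

```text
clock: 9.82
tcp_pos: [0.4213, -0.2787, 0.328]
tool_rot: [-2.634, -1.675, -0.042]
wrist_force: [-0.2, 0.4, -3.3]
gripper_width: 0.125
grasp_force: 97.7
```

Request:
apply_moves:
  commands:
    - [[0.27,0,0.01],[0,-1,0],0]
    - [[0.27,0,0.01],[0,-1,0],0]
    - [[0.27,0,0.01],[0,-1,0],0]
    - [[0.27,0,0.01],[0,-1,0],0]
    - [[0.27,0,0.01],[0,-1,0],0]

```text
clock: 10.23
tcp_pos: [0.4437, -0.2303, 0.3201]
tool_rot: [2.488, 1.582, -0.398]
wrist_force: [0.9, 0.1, -3.3]
gripper_width: 0.125
grasp_force: 97.7
```

Request:
apply_moves:
  commands:
    - [[0.27,0,0.01],[0,-1,0],0]
    - [[0.27,0,0.01],[0,-1,0],0]
    - [[0.27,0,0.01],[0,-1,0],0]
    - [[0.27,0,0.01],[0,-1,0],0]
    - [[0,0,0],[0,0,0],0]

```text
clock: 10.65
tcp_pos: [0.4599, -0.194, 0.2991]
tool_rot: [2.31, 1.476, -0.711]
wrist_force: [-0.2, 0.6, -3.8]
gripper_width: 0.131
grasp_force: 97.7
```

```bash
cat >> h.py <<'E'
def bin_fit(yaw0,show=1):
    # fit planes/lines: print rim heights vs position along caddy y
    for n in("scene","top"):
        p,W=cloud(n);hsv=cv2.cvtColor(p,cv2.COLOR_RGB2HSV).astype(int)
        m=((hsv[...,0]<8)|(hsv[...,0]>172))&(hsv[...,1]>150)&(abs(W[...,1])<.5)&(W[...,0]>.2)&(W[...,0]<.7)
        k,l,st,_=cv2.connectedComponentsWithStats(m.astype(np.uint8)); m=l==1+np.argmax(st[1:,4])
        P=W[m];e=np.array([np.cos(yaw0),np.sin(yaw0)]);f=np.array([-e[1],e[0]]);u=P[:,:2]@e;w=P[:,:2]@f
        print(n,'u',np.percentile(u,[.5,99.5]).round(4),'w',np.percentile(w,[.5,99.5]).round(4))
        for a in np.linspace(u.min(),u.max(),9)[1:-1]:
            q=P[abs(u-a)<.006]; print((round(a,3),np.percentile(q[:,2],[1,99]).round(4).tolist()),end=' ')
        print()
E
python3 -c "
from h import *
to([.424,-.276,.175]); bin_fit(np.radians(64.8))
p,_=get_image('scene'); cv2.imwrite('pics/s3.png',cv2.resize(p[90:290,170:430],(650,500))[:,:,::-1])"
```

```text
{'clock': 10.65, 'q': [-0.4125, 0.2183, 1.821, -0.6406, 1.2052, 0.2889], 'tcp_pos': [0.4599, -0.194, 0.2991], 'wrist_force': [-0.1746, 0.5696, -3.8328], 'gripper_width': 0.1306, 'grasp_force': 97.7162}
[[ 0.347  0.906 -0.241]
 [ 0.754 -0.422 -0.504]
 [-0.558 -0.007 -0.83 ]]
grasp pt [ 0.4225 -0.2721  0.1705]
units [-0.12  0.08 -0.05] norm 0.15
scene u [-0.1298  0.024 ] w [-0.5417 -0.4555]Traceback (most recent call last):
  File "<string>", line 3, in <module>
    to([.424,-.276,.175]); bin_fit(np.radians(64.8))
                           ~~~~~~~^^^^^^^^^^^^^^^^^^
  File "h.py", line 33, in bin_fit
    q=P[abs(u-a)<.006]; print((round(a,3),np.percentile(q[:,2],[1,99]).round(4).tolist()),end=' ')
                                          ~~~~~~~~~~~~~^^^^^^^^^^^^^^^
    return _quantile_unchecked(
        a, q, axis, out, overwrite_input, method, keepdims, weights)
    return _ureduce(a,
                    func=_quantile_ureduce_func,
    ...<5 lines>...
                    overwrite_input=overwrite_input,
                    method=method)
    r = func(a, **kwargs)
    result = _quantile(arr,
                       quantiles=q,
    ...<2 lines>...
                       out=out,
                       weights=wgt)
    slices_having_nans = np.isnan(arr[-1, ...])
                                  ~~~^^^^^^^^^
IndexError: index -1 is out of bounds for axis 0 with size 0
```

```bash
python3 - <<'E'
s=open('h.py').read().replace("q=P[abs(u-a)<.006]; print(","q=P[abs(u-a)<.006]; len(q)>20 and print(")
open('h.py','w').write(s)
from h import *
bin_fit(np.radians(64.8))
p,_=get_image('scene'); cv2.imwrite('pics/s3.png',cv2.resize(p[90:290,170:430],(650,500))[:,:,::-1])
E
```

```text
scene u [-0.1302  0.0235] w [-0.5424 -0.4557]
(np.float64(-0.126), [0.0291, 0.0931]) (np.float64(-0.096), [0.0309, 0.0969]) (np.float64(-0.066), [0.0342, 0.0999]) (np.float64(-0.035), [0.003, 0.1013]) (np.float64(-0.005), [0.0029, 0.1059]) 
top u [-0.1649 -0.0917] w [-0.4932 -0.457 ]
(np.float64(-0.128), [0.0333, 0.0961]) (np.float64(-0.119), [0.0302, 0.0975]) (np.float64(-0.109), [0.0305, 0.0983])
```

View pics/s3.png

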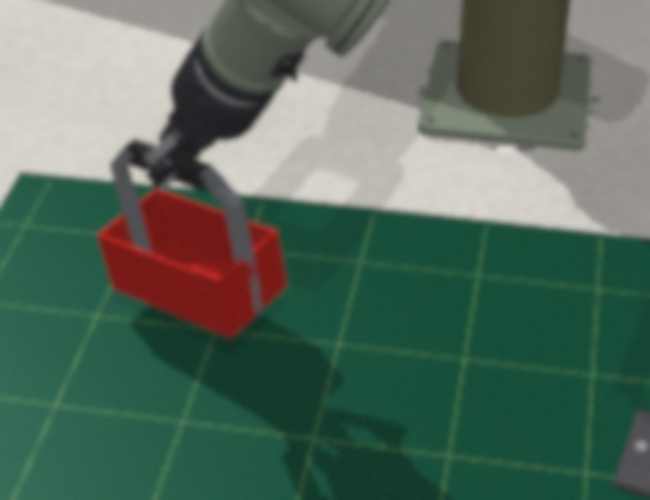

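The caddy is held 6° short of level, with its left (-y) end lower at crop (115,285) and the bottom about 30 mm over the mat. I'll turn 6° more and lower it.

Request:
apply_moves:
  commands:
    - [[0.2,0,0.01],[0,-0.75,0],0]
    - [[0.2,0,0.01],[0,-0.75,0],0]
    - [[0.15,0,0.18],[0,0,0],0]
    - [[0.15,0,0.18],[0,0,0],0]
    - [[0,0,0],[0,0,0],0]

```text
clock: 11.27
tcp_pos: [0.4646, -0.1852, 0.2708]
tool_rot: [2.24, 1.426, -0.816]
wrist_force: [-0.3, 0.8, -2.5]
gripper_width: 0.127
grasp_force: 97.8
```

```bash
python3 -c "
from h import *
to([.424,-.274,.142]); bin_fit(np.radians(64.8))"
```

```text
{'clock': 11.2667, 'q': [-0.3694, 0.2856, 1.829, -0.7533, 1.2068, 0.4125], 'tcp_pos': [0.4646, -0.1852, 0.2708], 'wrist_force': [-0.2931, 0.7558, -2.5298], 'gripper_width': 0.1271, 'grasp_force': 97.7524}
[[ 0.323  0.905 -0.276]
 [ 0.696 -0.425 -0.579]
 [-0.641 -0.005 -0.768]]
grasp pt [ 0.4219 -0.2749  0.1519]
units [0.19 0.04 0.16] norm 0.25
scene u [-0.1413  0.0091] w [-0.5429 -0.4558]
(np.float64(-0.132), [0.0144, 0.0812]) (np.float64(-0.104), [0.0148, 0.0809]) (np.float64(-0.075), [0.0142, 0.0877]) (np.float64(-0.047), [0.0061, 0.0794]) (np.float64(-0.018), [0.0036, 0.0798]) 
top u [-0.1698 -0.0884] w [-0.4931 -0.4568]
(np.float64(-0.139), [0.016, 0.0845]) (np.float64(-0.128), [0.0158, 0.0839]) (np.float64(-0.118), [0.0171, 0.0844]) (np.float64(-0.107), [0.0174, 0.0852])
```

Request:
apply_moves:
  commands:
    - [[0.07,0,0.085],[0,0,0],0]
    - [[0.07,0,0.085],[0,0,0],0]
    - [[0.02,0,0.03],[0,0,0],0]
    - [[0,0,0],[0,0,0],0]

```text
clock: 11.7
tcp_pos: [0.4654, -0.1853, 0.2623]
tool_rot: [2.237, 1.424, -0.815]
wrist_force: [-0.4, 0.3, -2.9]
gripper_width: 0.126
grasp_force: 97.8
```

Request:
apply_moves:
  commands:
    - [[0.02,0,0.03],[0,0,0],0]
    - [[0,0,0],[0,0,0],0]

```text
clock: 11.87
tcp_pos: [0.4656, -0.1855, 0.2613]
tool_rot: [2.236, 1.424, -0.814]
wrist_force: [-0.5, -1.7, -3.1]
gripper_width: 0.124
grasp_force: 97.8
```

```bash
python3 -c "
from h import *
to([.424,-.274,.142]); bin_fit(np.radians(64.8))"
```

```text
{'clock': 11.8667, 'q': [-0.3686, 0.3025, 1.8321, -0.7624, 1.19, 0.4305], 'tcp_pos': [0.4656, -0.1855, 0.2613], 'wrist_force': [-0.538, -1.6879, -3.0685], 'gripper_width': 0.1236, 'grasp_force': 97.7591}
[[ 0.324  0.906 -0.273]
 [ 0.694 -0.423 -0.582]
 [-0.643 -0.001 -0.766]]
grasp pt [ 0.4234 -0.2757  0.1425]
units [ 0.04 -0.   -0.02] norm 0.05
scene u [-0.1413  0.009 ] w [-0.5447 -0.4578]
(np.float64(-0.126), [0.0052, 0.0705]) (np.float64(-0.099), [0.0047, 0.07]) (np.float64(-0.071), [0.0047, 0.072]) (np.float64(-0.044), [0.0056, 0.0707]) (np.float64(-0.017), [0.005, 0.0707]) 
top u [-0.1666 -0.086 ] w [-0.496  -0.4586]
(np.float64(-0.14), [0.0081, 0.0735]) (np.float64(-0.127), [0.0066, 0.0725]) (np.float64(-0.114), [0.0069, 0.073])
```

Request:
apply_moves:
  commands:
    - [[0.02,0,0.025],[0,0,0],0]
    - [[0,0,0],[0,0,0],0]

```text
clock: 12.13
tcp_pos: [0.4656, -0.1854, 0.26]
tool_rot: [2.236, 1.424, -0.814]
wrist_force: [-0.1, -0.1, -2.7]
gripper_width: 0.129
grasp_force: 97.8
```

Request:
apply_moves:
  commands:
    - [[0.015,0,0.02],[0,0,0],0]
    - [[0,0,0],[0,0,0],0]

```text
clock: 12.3
tcp_pos: [0.4655, -0.1855, 0.2589]
tool_rot: [2.236, 1.424, -0.815]
wrist_force: [-0.2, -0.4, -3.5]
gripper_width: 0.124
grasp_force: 97.8
```

```bash
python3 -c "
from h import *
to([.424,-.274,.142]); bin_fit(np.radians(64.8))"
```

```text
{'clock': 12.3, 'q': [-0.3687, 0.3063, 1.8332, -0.7638, 1.1865, 0.434], 'tcp_pos': [0.4655, -0.1855, 0.2589], 'wrist_force': [-0.2235, -0.4486, -3.4919], 'gripper_width': 0.1245, 'grasp_force': 97.7586}
[[ 0.324  0.906 -0.273]
 [ 0.694 -0.423 -0.582]
 [-0.643 -0.001 -0.766]]
grasp pt [ 0.4232 -0.2757  0.1402]
units [ 0.01 -0.   -0.06] norm 0.07
scene u [-0.1415  0.0087] w [-0.5449 -0.458 ]
(np.float64(-0.124), [0.0028, 0.0679]) (np.float64(-0.097), [0.0028, 0.0695]) (np.float64(-0.071), [0.0028, 0.0686]) (np.float64(-0.044), [0.0024, 0.0689]) (np.float64(-0.017), [0.0049, 0.0675]) 
top u [-0.1652 -0.0836] w [-0.4987 -0.4585]
(np.float64(-0.139), [0.0049, 0.0708]) (np.float64(-0.126), [0.0048, 0.0718]) (np.float64(-0.112), [0.0046, 0.0725])
```

Request:
apply_moves:
  commands:
    - [[0.012,0,0.015],[0,0,0],0]
    - [[0,0,0],[0,0,0],0]

```text
clock: 12.57
tcp_pos: [0.4656, -0.1856, 0.2586]
tool_rot: [2.236, 1.423, -0.815]
wrist_force: [0.0, 0.1, -1.2]
gripper_width: 0.125
grasp_force: 98.3
```

Request:
apply_moves:
  commands:
    - [[0.012,0,0.015],[0,0,0],0]
    - [[0,0,0],[0,0,0],0]

```text
clock: 12.73
tcp_pos: [0.4658, -0.1857, 0.2585]
tool_rot: [2.235, 1.422, -0.815]
wrist_force: [-2.5, 2.3, 5.3]
gripper_width: 0.126
grasp_force: 98.7
```

Contact (+5 N), so I release and back off.

Request:
apply_moves:
  commands:
    - [[0,0,0],[0,0,0],16]
    - [[0,0,0],[0,0,0],30]
    - [[0,0,0],[0,0,0],45]
    - [[0,0,0],[0,0,0],60]
    - [[0,0,-0.5],[0,0,0],60]
  newtons: 20

```text
clock: 13.15
tcp_pos: [0.4692, -0.1744, 0.2702]
tool_rot: [2.239, 1.425, -0.821]
wrist_force: [-0.5, 0.0, -1.2]
gripper_width: 0.7
grasp_force: 0.0
```

Request:
apply_moves:
  commands:
    - [[0,0,-0.9],[0,0,0],60]
    - [[0,0,-0.9],[0,0,0],60]
    - [[-0.27,0,0],[0,1,0],60]
    - [[-0.27,0,0],[0,1,0],60]
    - [[-0.27,0,0],[0,1,0],60]

```text
clock: 13.57
tcp_pos: [0.4801, -0.1551, 0.348]
tool_rot: [2.378, 1.517, -0.588]
wrist_force: [0.8, 0.0, -0.5]
gripper_width: 0.701
grasp_force: 0.0
```

Request:
apply_moves:
  commands:
    - [[-0.27,0,0],[0,1,0],60]
    - [[-0.27,0,0],[0,1,0],60]
    - [[-0.27,0,0],[0,1,0],60]
    - [[-0.27,0,0],[0,1,0],60]
    - [[-0.27,0,0],[0,1,0],60]

```text
clock: 13.98
tcp_pos: [0.458, -0.2019, 0.3659]
tool_rot: [2.584, 1.645, -0.177]
wrist_force: [-0.6, 0.3, -0.4]
gripper_width: 0.7
grasp_force: 0.0
```

Request:
apply_moves:
  commands:
    - [[-0.27,0,0],[0,1,0],60]
    - [[-0.27,0,0],[0,1,0],60]
    - [[0,0,0],[0,0,0],60]

```text
clock: 14.23
tcp_pos: [0.4484, -0.2229, 0.368]
tool_rot: [-2.653, -1.682, -0.0]
wrist_force: [-0.4, -0.3, 0.2]
gripper_width: 0.704
grasp_force: 0.0
```

```bash
python3 - <<'E'
from h import *
to([.424,-.276,.151]); bin_fit(np.radians(64.8))
for n in("scene","top"):
    p,W=cloud(n);P=W.reshape(-1,3);P=P[np.isfinite(P).all(1)]
    g=P[(abs(P[:,0]-.424)<.07)&(abs(P[:,1]+.276)<.09)&(P[:,2]>.135)&(P[:,2]<.16)]
    if len(g): print(n,len(g),g.mean(0),'rect',cv2.minAreaRect((g[:,:2]*1000).astype(np.float32)),np.percentile(g[:,2],[50,95]))
    cv2.imwrite(f'pics/{n}4.png',p[:,:,::-1])
a=np.hstack([cv2.resize(cv2.imread('pics/scene4.png')[90:290,170:370],(400,400)),cv2.resize(cv2.imread('pics/top4.png')[220:420,330:530],(400,400))]); cv2.imwrite("pics/s4.png",a)
E
```

```text
{'clock': 14.2333, 'q': [-0.6345, 0.0828, 1.7616, 0.0003, 1.2972, -0.1938], 'tcp_pos': [0.4484, -0.2229, 0.368], 'wrist_force': [-0.4104, -0.3192, 0.1606], 'gripper_width': 0.7039, 'grasp_force': 0.0}
[[ 0.427  0.904  0.   ]
 [ 0.904 -0.427  0.   ]
 [ 0.     0.    -1.   ]]
grasp pt [ 0.4484 -0.2229  0.213 ]
units [-1.46  0.02  1.55] norm 2.13
scene u [-0.1417  0.0086] w [-0.5447 -0.4032]
(np.float64(-0.123), [0.0012, 0.069]) (np.float64(-0.096), [0.0022, 0.0683]) (np.float64(-0.07), [0.0021, 0.068]) (np.float64(-0.043), [0.001, 0.0679]) (np.float64(-0.016), [0.0047, 0.0672]) 
top u [-0.0548  0.0275] w [-0.5494 -0.458 ]
(np.float64(-0.046), [0.0038, 0.0692]) (np.float64(-0.036), [0.003, 0.0705]) (np.float64(-0.025), [0.0032, 0.0717]) (np.float64(-0.014), [0.0021, 0.071]) (np.float64(-0.004), [0.003, 0.2255]) (np.float64(0.007), [0.0031, 0.2648]) 
scene 403 [ 0.42957761 -0.26852096  0.14644788] rect ((425.51708984375, -272.0564880371094), (127.58914184570312, 16.600961685180664), 64.73922729492188) [0.14737441 0.15404353]
top 65 [ 0.44866163 -0.22080617  0.14284443] rect ((448.6476745605469, -221.85482788085938), (21.248001098632812, 12.002098083496094), 64.09016418457031) [0.14292665 0.15021785]
```

View pics/s4.png

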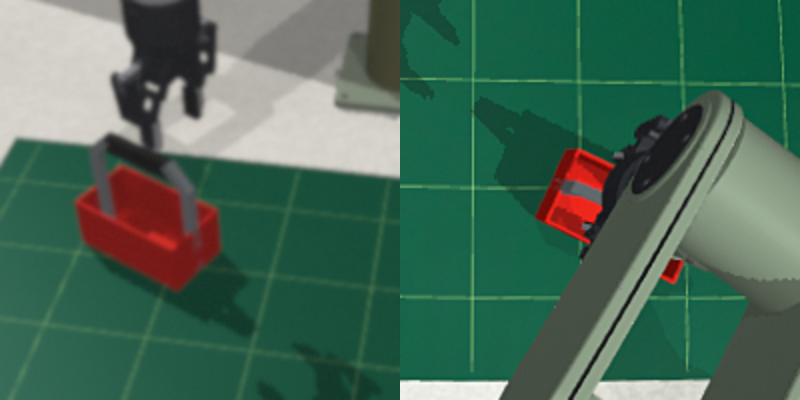

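The caddy stands free and upright on the mat, grip at about (140,150) in the left half, with the gripper above and beside it. Taking it again from above.

Request:
apply_moves:
  commands:
    - [[-0.7,0.01,0],[0,0,0],60]
    - [[-0.69,0.01,0],[0,0,0],60]
    - [[0,0,0.78],[0,0,0],60]
    - [[0,0,0.78],[0,0,0],60]
    - [[0,0,0],[0,0,0],25]

```text
clock: 14.85
tcp_pos: [0.4242, -0.2692, 0.2993]
tool_rot: [-2.639, -1.681, 0.007]
wrist_force: [-0.9, 1.3, -0.9]
gripper_width: 0.575
grasp_force: 0.0
```

Request:
apply_moves:
  commands:
    - [[0,0,0],[0,0,0],25]
    - [[0,0,0],[0,0,0],20]
    - [[0,0,0],[0,0,0],20]
    - [[0,0,0],[0,0,0],20]

```text
clock: 15.18
tcp_pos: [0.4272, -0.2718, 0.3074]
tool_rot: [2.647, 1.686, 0.001]
wrist_force: [1.1, 0.5, 1.5]
gripper_width: 0.238
grasp_force: 0.0
```

```bash
python3 -c "
from h import *
to([.4252,-.2735,.1505])"
```

```text
{'clock': 15.1833, 'q': [-0.7376, 0.1659, 1.8055, -0.0004, 1.1668, -0.3011], 'tcp_pos': [0.4272, -0.2718, 0.3074], 'wrist_force': [1.117, 0.4714, 1.4733], 'gripper_width': 0.2377, 'grasp_force': 0.0}
[[ 0.423  0.906  0.002]
 [ 0.906 -0.423 -0.003]
 [-0.001  0.003 -1.   ]]
grasp pt [ 0.4276 -0.2722  0.1524]
units [-0.05 -0.04  0.05] norm 0.08
```

Request:
apply_moves:
  commands:
    - [[0,-0.02,0.03],[0,0,0],0]
    - [[0,0,0],[0,0,0],0]
    - [[0,0,0],[0,0,0],0]
    - [[0,0,0],[0,0,0],0]
    - [[0,0,0],[0,0,0],0]
  newtons: 90

```text
clock: 15.6
tcp_pos: [0.4258, -0.2714, 0.3064]
tool_rot: [2.649, 1.687, -0.0]
wrist_force: [-2.7, 2.0, 7.9]
gripper_width: 0.116
grasp_force: 88.0
```

Request:
apply_moves:
  commands:
    - [[0,0,-0.25],[0,0,0],0]
    - [[0,0,-0.5],[0,0,-0.6],0]
    - [[0,0,-0.7],[0,0,-0.6],0]
    - [[0,0,-0.7],[0,0,-0.6],0]
    - [[0,0,-0.6],[0,0,-0.6],0]

```text
clock: 16.02
tcp_pos: [0.4255, -0.2711, 0.4161]
tool_rot: [2.498, 1.905, -0.0]
wrist_force: [0.2, -0.4, -2.1]
gripper_width: 0.118
grasp_force: 88.2
```

Request:
apply_moves:
  commands:
    - [[0,0,-0.4],[0,0,-0.6],0]
    - [[0,0,-0.1],[0,0,-0.35],0]
    - [[0,0,0],[0,0,0],0]
    - [[0,0,0],[0,0,0],0]

```text
clock: 16.35
tcp_pos: [0.4253, -0.271, 0.4331]
tool_rot: [-2.434, -1.982, 0.001]
wrist_force: [0.3, -0.2, -2.5]
gripper_width: 0.119
grasp_force: 88.2
```

```bash
python3 -c "
from h import *
to([.364,.235,.280]); bin_fit(np.radians(78.2))"
```

```text
{'clock': 16.35, 'q': [-0.739, 0.0334, 1.6749, -0.0002, 1.4355, -0.5349], 'tcp_pos': [0.4253, -0.271, 0.4331], 'wrist_force': [0.2822, -0.1975, -2.5176], 'gripper_width': 0.1186, 'grasp_force': 88.2173}
[[ 0.203  0.979 -0.002]
 [ 0.979 -0.203  0.001]
 [ 0.001 -0.002 -1.   ]]
grasp pt [ 0.425  -0.2708  0.2781]
units [12.07 -4.06 -0.03] norm 12.74
scene u [-0.255  -0.1051] w [-0.5152 -0.4274]
(np.float64(-0.237), [0.1308, 0.1946]) (np.float64(-0.218), [0.1309, 0.1947]) (np.float64(-0.199), [0.1308, 0.1945]) (np.float64(-0.18), [0.1324, 0.1954]) (np.float64(-0.161), [0.131, 0.1951]) (np.float64(-0.142), [0.132, 0.1942]) (np.float64(-0.123), [0.1316, 0.195]) 
top u [-0.2283 -0.1043] w [-0.4656 -0.4199]
(np.float64(-0.218), [0.094, 0.144]) (np.float64(-0.199), [0.0033, 0.1972]) (np.float64(-0.18), [0.0303, 0.1971]) (np.float64(-0.161), [0.1301, 0.3113]) (np.float64(-0.142), [0.1312, 0.2808]) (np.float64(-0.123), [0.1305, 0.1977])
```

Request:
apply_moves:
  commands:
    - [[0.5,-0.17,0],[0,0,0],0]
    - [[0.9,-0.3,0],[0,0,0],0]
    - [[0.9,-0.3,0],[0,0,0],0]
    - [[0.9,-0.3,0],[0,0,0],0]
    - [[0.9,-0.3,0],[0,0,0],0]

```text
clock: 16.87
tcp_pos: [0.4041, -0.0981, 0.4323]
tool_rot: [-2.434, -1.98, 0.002]
wrist_force: [0.6, -0.2, -2.1]
gripper_width: 0.118
grasp_force: 88.2
```

Request:
apply_moves:
  commands:
    - [[0.9,-0.3,0],[0,0,0],0]
    - [[0.9,-0.3,0],[0,0,0],0]
    - [[0.9,-0.3,0],[0,0,0],0]
    - [[0.9,-0.3,0],[0,0,0],0]
    - [[0.9,-0.3,0],[0,0,0],0]

```text
clock: 17.28
tcp_pos: [0.3815, 0.0904, 0.4328]
tool_rot: [-2.435, -1.982, 0.003]
wrist_force: [1.2, -0.2, -3.7]
gripper_width: 0.117
grasp_force: 88.2
```

Request:
apply_moves:
  commands:
    - [[0.9,-0.3,0],[0,0,0],0]
    - [[0.9,-0.3,0],[0,0,0],0]
    - [[0.9,-0.3,0],[0,0,0],0]
    - [[0.6,-0.3,0],[0,0,0],0]
    - [[0.2,0,0],[0,0,0],0]

```text
clock: 17.7
tcp_pos: [0.362, 0.2386, 0.4325]
tool_rot: [-2.428, -1.987, 0.005]
wrist_force: [-0.5, -1.0, -2.7]
gripper_width: 0.115
grasp_force: 88.3
```

Request:
apply_moves:
  commands:
    - [[0,0,0],[0,0,0],0]
    - [[0,0,0],[0,0,0],0]
    - [[0,0,0],[0,0,0],0]

```text
clock: 17.95
tcp_pos: [0.3641, 0.2347, 0.4334]
tool_rot: [-2.436, -1.983, 0.004]
wrist_force: [-0.1, -0.9, -2.7]
gripper_width: 0.12
grasp_force: 88.3
```

```bash
python3 - <<'E'
from h import *
to([.364,.235,.280]); bin_fit(np.radians(78.2))
for n in("scene","top"):
    p,W=cloud(n); cv2.imwrite(f'pics/{n}5.png',p[:,:,::-1]); e=np.array([.979,-.2045]);f=np.array([.2045,.979])
    P=W.reshape(-1,3);P=P[np.isfinite(P).all(1)]; d=P[:,:2]-[.4622,.2146];x=d@e;y=d@f
    m=(x>-.05)&(x<.08)&(abs(y)<.03)&(P[:,2]>.205)&(P[:,2]<.25); print(n,'strap x',np.percentile(x[m],[.5,99.5]),'y',np.percentile(y[m],[1,99]),m.sum())
a=np.hstack([cv2.resize(cv2.imread('pics/scene5.png')[80:320,350:550],(400,480)),cv2.resize(cv2.imread('pics/top5.png')[200:440,110:310],(400,480))]); cv2.imwrite("pics/s5.png",a)
E
```

```text
{'clock': 17.95, 'q': [0.3723, -0.1287, 1.8292, -0.0003, 1.4436, 0.577], 'tcp_pos': [0.3641, 0.2347, 0.4334], 'wrist_force': [-0.102, -0.9059, -2.7235], 'gripper_width': 0.1196, 'grasp_force': 88.2566}
[[ 0.203  0.979 -0.002]
 [ 0.979 -0.203 -0.001]
 [-0.002 -0.002 -1.   ]]
grasp pt [0.3637 0.2345 0.2784]
units [ 0.01  0.   -0.04] norm 0.04
scene u [0.2288 0.3729] w [-0.3523 -0.2635]
(np.float64(0.248), [0.1343, 0.1953]) (np.float64(0.268), [0.133, 0.1957]) (np.float64(0.288), [0.1321, 0.1955]) (np.float64(0.308), [0.1717, 0.1948]) (np.float64(0.328), [0.1317, 0.1947]) (np.float64(0.348), [0.1325, 0.1944]) (np.float64(0.368), [0.1312, 0.1954]) 
top u [0.2251 0.3717] w [-0.351  -0.2895]
(np.float64(0.244), [0.0027, 0.259]) (np.float64(0.263), [0.1315, 0.2642]) (np.float64(0.282), [0.1316, 0.2628]) (np.float64(0.301), [0.1316, 0.2759]) (np.float64(0.32), [0.1316, 0.1985]) (np.float64(0.339), [0.1311, 0.1971]) (np.float64(0.358), [0.1321, 0.1971]) 
scene strap x [-0.03478214  0.07865999] y [-0.01164012  0.0123591 ] 566
top strap x [-0.03498838  0.07933218] y [-0.01196052  0.01267959] 977
```

View pics/s5.png

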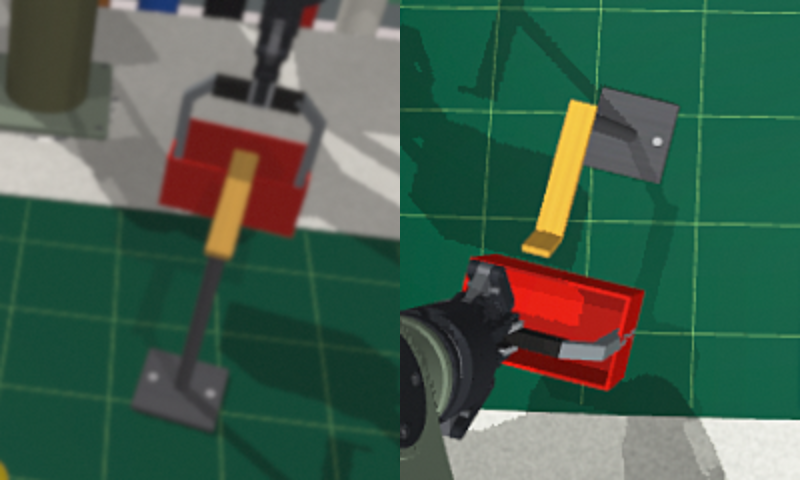

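The left half shows the caddy level behind the brass hook; the right half shows the hook tip at (540,245) in line with the middle of the grip, bin edge clear. I'll push the grip over the hook.

Request:
apply_moves:
  commands:
    - [[0.02,0.3,0],[0,0,0],0]
    - [[0.02,0.5,0],[0,0,0],0]
    - [[0.02,0.5,0],[0,0,0],0]
    - [[0,0.5,0],[0,0,0],0]
    - [[0,0.5,0],[0,0,0],0]

```text
clock: 18.57
tcp_pos: [0.4564, 0.2185, 0.4343]
tool_rot: [2.436, 1.983, 0.001]
wrist_force: [0.2, 0.9, -2.7]
gripper_width: 0.113
grasp_force: 88.3
```

Request:
apply_moves:
  commands:
    - [[0,0.34,0],[0,0,0],0]
    - [[0,0,0],[0,0,0],0]
    - [[0,0,0],[0,0,0],0]
    - [[0,0,0],[0,0,0],0]

```text
clock: 18.9
tcp_pos: [0.4676, 0.2165, 0.4339]
tool_rot: [-2.435, -1.983, 0.002]
wrist_force: [-0.6, -0.2, -2.7]
gripper_width: 0.117
grasp_force: 88.2
```

```bash
python3 - <<'E'
from h import *
to([.4622+.0049,.2146-.001,.2365]); bin_fit(np.radians(78.2))
E
```

```text
{'clock': 18.9, 'q': [0.2653, 0.0569, 1.649, 0.0008, 1.4377, 0.4689], 'tcp_pos': [0.4676, 0.2165, 0.4339], 'wrist_force': [-0.5896, -0.1868, -2.7225], 'gripper_width': 0.1166, 'grasp_force': 88.233}
[[ 0.202  0.979 -0.002]
 [ 0.979 -0.202  0.   ]
 [-0.    -0.002 -1.   ]]
grasp pt [0.4673 0.2165 0.2789]
units [-0.07  0.01  1.06] norm 1.06
scene u [0.3143 0.3786] w [-0.4575 -0.3689]
(np.float64(0.324), [0.1328, 0.1948]) (np.float64(0.335), [0.1325, 0.1961]) (np.float64(0.346), [0.1331, 0.1954]) (np.float64(0.357), [0.133, 0.1952]) (np.float64(0.368), [0.1329, 0.1951]) (np.float64(0.379), [0.135, 0.1965]) 
top u [0.2288 0.3308] w [-0.4539 -0.4119]
(np.float64(0.243), [0.1323, 0.2429]) (np.float64(0.258), [0.1315, 0.1974]) (np.float64(0.272), [0.0553, 0.2718]) (np.float64(0.287), [0.0465, 0.197]) (np.float64(0.301), [0.0135, 0.1394]) (np.float64(0.316), [0.0756, 0.1384])
```

Request:
apply_moves:
  commands:
    - [[0,0,0.25],[0,0,0],0]
    - [[0,0,0.35],[0,0,0],0]
    - [[0,0,0.3],[0,0,0],0]
    - [[0,0,0],[0,0,0],0]
    - [[0,0,0],[0,0,0],0]

```text
clock: 19.42
tcp_pos: [0.467, 0.2166, 0.3967]
tool_rot: [-2.434, -1.984, 0.005]
wrist_force: [-0.5, 0.9, -2.6]
gripper_width: 0.117
grasp_force: 88.3
```

Request:
apply_moves:
  commands:
    - [[0,0,0.04],[0,0,0],0]
    - [[0,0,0],[0,0,0],0]
    - [[0,0,0],[0,0,0],0]

```text
clock: 19.67
tcp_pos: [0.468, 0.2167, 0.3973]
tool_rot: [-2.435, -1.984, -0.001]
wrist_force: [-0.6, -0.5, -2.6]
gripper_width: 0.117
grasp_force: 88.3
```

Request:
apply_moves:
  commands:
    - [[0,0,0.03],[0,0,0],0]
    - [[0,0,0],[0,0,0],0]
    - [[0,0,0],[0,0,0],0]

```text
clock: 19.92
tcp_pos: [0.4679, 0.2166, 0.3956]
tool_rot: [-2.435, -1.984, 0.0]
wrist_force: [-0.9, -0.1, -2.8]
gripper_width: 0.121
grasp_force: 88.3
```

Request:
apply_moves:
  commands:
    - [[0,0,0.03],[0,0,0],0]
    - [[0,0,0],[0,0,0],0]
    - [[0,0,0],[0,0,0],0]

```text
clock: 20.17
tcp_pos: [0.4678, 0.2166, 0.3941]
tool_rot: [-2.435, -1.984, 0.001]
wrist_force: [-0.9, 0.4, -1.9]
gripper_width: 0.117
grasp_force: 88.3
```

Request:
apply_moves:
  commands:
    - [[0,0,0.02],[0,0,0],0]
    - [[0,0,0],[0,0,0],0]
    - [[0,0,0],[0,0,0],0]

```text
clock: 20.42
tcp_pos: [0.4678, 0.2166, 0.3933]
tool_rot: [-2.435, -1.984, 0.001]
wrist_force: [-0.0, -0.4, -3.4]
gripper_width: 0.119
grasp_force: 88.3
```

```bash
python3 - <<'E'
from h import *
to([.4622+.0049,.2146-.001,.2365]); bin_fit(np.radians(78.2))
E
```

```text
{'clock': 20.4167, 'q': [0.2655, 0.0901, 1.6988, 0.0005, 1.3534, 0.4688], 'tcp_pos': [0.4678, 0.2166, 0.3933], 'wrist_force': [-0.0188, -0.3884, -3.3619], 'gripper_width': 0.1192, 'grasp_force': 88.293}
[[ 0.202  0.979 -0.001]
 [ 0.979 -0.202  0.   ]
 [ 0.    -0.001 -1.   ]]
grasp pt [0.4677 0.2166 0.2383]
units [-0.08  0.    0.04] norm 0.09
scene u [0.3134 0.379 ] w [-0.4587 -0.3698]
(np.float64(0.321), [0.0918, 0.1551]) (np.float64(0.329), [0.0913, 0.1548]) (np.float64(0.338), [0.0897, 0.1553]) (np.float64(0.346), [0.0893, 0.1554]) (np.float64(0.354), [0.0905, 0.1555]) (np.float64(0.363), [0.0915, 0.1561]) (np.float64(0.371), [0.0908, 0.1554]) 
top u [0.2289 0.3262] w [-0.4545 -0.413 ]
(np.float64(0.243), [0.0906, 0.157]) (np.float64(0.258), [0.0906, 0.2064]) (np.float64(0.273), [0.0115, 0.2351]) (np.float64(0.287), [0.036, 0.2363]) (np.float64(0.302), [0.0104, 0.1575]) (np.float64(0.317), [0.0192, 0.0978])
```

Request:
apply_moves:
  commands:
    - [[0,0,0.02],[0,0,0],0]
    - [[0,0,0],[0,0,0],0]
    - [[0,0,0],[0,0,0],0]

```text
clock: 20.77
tcp_pos: [0.4679, 0.2167, 0.3932]
tool_rot: [-2.435, -1.984, -0.0]
wrist_force: [-2.6, -0.9, 1.5]
gripper_width: 0.117
grasp_force: 88.9
```

Request:
apply_moves:
  commands:
    - [[0,0,0.015],[0,0,0],0]
    - [[0,0,0],[0,0,0],0]
    - [[0,0,0],[0,0,0],0]

```text
clock: 21.02
tcp_pos: [0.4678, 0.2167, 0.3932]
tool_rot: [-2.435, -1.984, -0.0]
wrist_force: [-3.9, -1.0, 5.9]
gripper_width: 0.119
grasp_force: 89.6
```

Seated on the strap. I'll open a little and slowly, then draw up.

Request:
apply_moves:
  commands:
    - [[0,0,0],[0,0,0],12]
    - [[0,0,0],[0,0,0],14]
    - [[0,0,0],[0,0,0],16]
    - [[0,0,0],[0,0,0],18]
    - [[0,0,0],[0,0,0],20]
  newtons: 20

```text
clock: 21.43
tcp_pos: [0.4679, 0.2166, 0.3917]
tool_rot: [-2.435, -1.984, 0.0]
wrist_force: [0.2, -0.2, 0.5]
gripper_width: 0.234
grasp_force: 0.0
```

Request:
apply_moves:
  commands:
    - [[0,0,0],[0,0,0],21]
    - [[0,0,0],[0,0,0],21]
    - [[0,0,0],[0,0,0],21]

```text
clock: 21.68
tcp_pos: [0.4678, 0.2166, 0.3919]
tool_rot: [-2.435, -1.984, 0.001]
wrist_force: [0.4, -1.5, -0.6]
gripper_width: 0.247
grasp_force: 0.0
```

```bash
python3 - <<'E'
from h import *
to([.4678,.2166,.2383]); bin_fit(np.radians(78.2))
p,_=get_image('scene');q,_=get_image('top')
a=np.hstack([cv2.resize(p[60:260,370:570],(400,400),interpolation=3),cv2.resize(q[180:380,110:310],(400,400))]); cv2.imwrite("pics/s6.png",a[:,:,::-1])
E
```

```text
{'clock': 21.6833, 'q': [0.2655, 0.0915, 1.7003, 0.0005, 1.3504, 0.4688], 'tcp_pos': [0.4678, 0.2166, 0.3919], 'wrist_force': [0.4064, -1.4634, -0.6018], 'gripper_width': 0.2468, 'grasp_force': 0.0}
[[ 0.202  0.979 -0.001]
 [ 0.979 -0.202  0.   ]
 [ 0.    -0.001 -1.   ]]
grasp pt [0.4677 0.2167 0.2369]
units [-0.    0.   -0.04] norm 0.04
scene u [0.3134 0.3788] w [-0.4588 -0.37  ]
(np.float64(0.321), [0.0911, 0.1556]) (np.float64(0.33), [0.0901, 0.1551]) (np.float64(0.339), [0.0911, 0.1554]) (np.float64(0.348), [0.0915, 0.1556]) (np.float64(0.357), [0.0911, 0.1556]) (np.float64(0.365), [0.0912, 0.156]) (np.float64(0.374), [0.0908, 0.1568]) 
top u [0.229  0.3252] w [-0.4553 -0.3721]
(np.float64(0.243), [0.0908, 0.197]) (np.float64(0.257), [0.091, 0.1586]) (np.float64(0.272), [0.09, 0.2379]) (np.float64(0.286), [0.0913, 0.2318]) (np.float64(0.301), [0.0278, 0.1582]) (np.float64(0.315), [0.0879, 0.1568]) (np.float64(0.329), [0.0108, 0.0976])
```

View pics/s6.png

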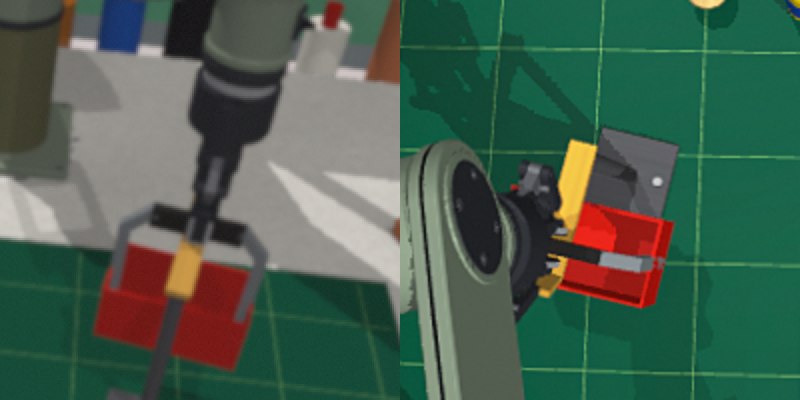

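The caddy hangs level on the strap (grip at (195,225) left, strap through its opening), no grip force. I'll withdraw straight up and let it settle.

Request:
apply_moves:
  commands:
    - [[0,0,-0.15],[0,0,0],21]
    - [[0,0,-0.2],[0,0,0],21]
    - [[0,0,-0.3],[0,0,0],21]
    - [[0,0,-0.6],[0,0,0],21]
    - [[0,0,-0.9],[0,0,0],21]

```text
clock: 22.3
tcp_pos: [0.4671, 0.2164, 0.4767]
tool_rot: [-2.433, -1.982, 0.009]
wrist_force: [0.1, 0.4, -0.4]
gripper_width: 0.246
grasp_force: 0.0
```

Request:
apply_moves:
  commands:
    - [[0,0,-0.9],[0,0,0],21]
    - [[0,-0.8,0],[0,0,0],21]
    - [[0,-0.8,0],[0,0,0],21]
    - [[0,-0.8,0],[0,0,0],21]
    - [[0,0,0],[0,0,0],21]

```text
clock: 22.72
tcp_pos: [0.3699, 0.2367, 0.5161]
tool_rot: [-2.431, -1.987, -0.002]
wrist_force: [-0.6, 0.3, 0.3]
gripper_width: 0.247
grasp_force: 0.0
```

Request:
apply_moves:
  commands:
    - [[0,0,0],[0,0,0],21]
    - [[0,0,0],[0,0,0],21]
    - [[0,0,0],[0,0,0],21]
    - [[0,0,0],[0,0,0],21]
    - [[0,0,0],[0,0,0],21]

```text
clock: 23.13
tcp_pos: [0.3747, 0.2358, 0.5139]
tool_rot: [-2.436, -1.983, 0.001]
wrist_force: [0.2, -0.4, 0.2]
gripper_width: 0.244
grasp_force: 0.0
```

```bash
python3 - <<'E'
from h import *
to([.4678,.2166,.2383]); bin_fit(np.radians(78.2))
p,_=get_image('scene');q,_=get_image('top')
a=np.hstack([cv2.resize(p[60:260,370:570],(400,400),interpolation=3),cv2.resize(q[180:380,110:310],(400,400))]); cv2.imwrite("pics/s7.png",a[:,:,::-1])
E
```

```text
{'clock': 23.1333, 'q': [0.3655, -0.1507, 1.6854, 0.0004, 1.6078, 0.57], 'tcp_pos': [0.3747, 0.2358, 0.5139], 'wrist_force': [0.2455, -0.4108, 0.1645], 'gripper_width': 0.2435, 'grasp_force': 0.0}
[[ 0.203  0.979 -0.001]
 [ 0.979 -0.203  0.   ]
 [-0.    -0.001 -1.   ]]
grasp pt [0.3745 0.2358 0.3589]
units [0.   2.38 3.01] norm 3.84
scene u [0.3137 0.3791] w [-0.4594 -0.3658]
(np.float64(0.321), [0.0907, 0.1554]) (np.float64(0.33), [0.0912, 0.1549]) (np.float64(0.338), [0.0909, 0.1552]) (np.float64(0.346), [0.0905, 0.1554]) (np.float64(0.355), [0.0907, 0.1562]) (np.float64(0.363), [0.0904, 0.1556]) (np.float64(0.371), [0.0898, 0.156]) 
top u [0.2288 0.3258] w [-0.4555 -0.3722]
(np.float64(0.243), [0.0908, 0.1987]) (np.float64(0.257), [0.0895, 0.1576]) (np.float64(0.271), [0.0913, 0.2375]) (np.float64(0.285), [0.0902, 0.2357]) (np.float64(0.3), [0.0108, 0.1578]) (np.float64(0.314), [0.0814, 0.1537]) (np.float64(0.328), [0.0102, 0.1014])
```

View pics/s7.png

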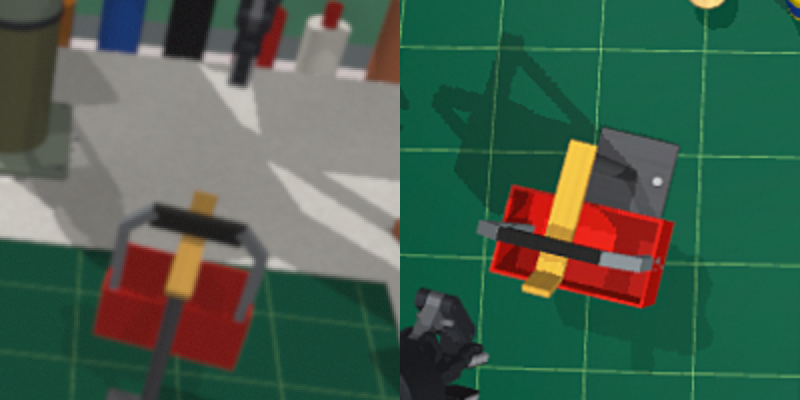

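The caddy hangs level, its grip across the strap at (200,225) left and (560,245) right, clear of the gripper. I'll give it a short settle, then hand in.

Request:
apply_moves:
  commands:
    - [[0,0,0],[0,0,0],21]
    - [[0,0,0],[0,0,0],21]
    - [[0,0,0],[0,0,0],21]
    - [[0,0,0],[0,0,0],21]
    - [[0,0,0],[0,0,0],21]

```text
clock: 23.75
tcp_pos: [0.3738, 0.236, 0.5141]
tool_rot: [-2.435, -1.984, 0.0]
wrist_force: [0.4, 0.1, -0.6]
gripper_width: 0.243
grasp_force: 0.0
```

Request:
apply_moves:
  commands:
    - [[0,0,0],[0,0,0],21]
    - [[0,0,0],[0,0,0],21]
    - [[0,0,0],[0,0,0],21]
    - [[0,0,0],[0,0,0],21]
    - [[0,0,0],[0,0,0],21]

```text
clock: 24.17
tcp_pos: [0.3739, 0.236, 0.514]
tool_rot: [-2.435, -1.984, 0.001]
wrist_force: [-0.7, -0.5, 0.6]
gripper_width: 0.243
grasp_force: 0.0
```

```bash
python3 -c "
from h import *
bin_fit(np.radians(78.2)); print(arm.hand_in())"
```

```text
scene u [0.3134 0.3789] w [-0.4596 -0.369 ]
(np.float64(0.321), [0.0901, 0.1553]) (np.float64(0.329), [0.09, 0.1555]) (np.float64(0.338), [0.091, 0.1555]) (np.float64(0.346), [0.0903, 0.1552]) (np.float64(0.355), [0.0908, 0.1556]) (np.float64(0.363), [0.0907, 0.1551]) (np.float64(0.372), [0.0912, 0.156]) 
top u [0.2289 0.3254] w [-0.4555 -0.3721]
(np.float64(0.243), [0.087, 0.197]) (np.float64(0.257), [0.024, 0.1583]) (np.float64(0.271), [0.091, 0.239]) (np.float64(0.285), [0.0376, 0.2355]) (np.float64(0.299), [0.0144, 0.1574]) (np.float64(0.314), [0.0884, 0.1555]) (np.float64(0.328), [0.0102, 0.1019]) 
the job is handed in; nothing more can be done
None
```

I stood the caddy upright on the mat, let go, then took it again and hung it on the brass hook, level, still and about 87 mm clear of the mat; I handed the job in at about 24 s, and no verdict came back.

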